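Test the latching stop button of a packing conveyor

TASK

Before the packing conveyor is switched on, test its mushroom stop button: push the mushroom in until it latches and take your fingers off so that it stays in by itself, then twist it clockwise with the fingertips until it springs all the way out again, and leave it turned back to its rest position. Only press and push on the mushroom, without gripping or forcing it. Do not press the run and halt buttons on the other box, and leave the lamp, tape, carton and screwdriver where they are.

Things in the scene. Friction and masses are not known exactly. Their poses are not given: they have to be found in the camera images.
- stopbox: grey control box bolted to the bench, 90 x 90 x 60 mm high, with the big mushroom stop button in the middle of its lid. Origin: centre of its underside, z up, x to the side with the conduit. Its place and yaw vary; it may stand left or right of the other box
- stop_head (a point): top centre of the red plastic mushroom stop button, on its upright axis, 99 mm above the bench when out; moves and turns with it. From above a low dome with three round lobes: radius 31.5 mm at the lobe tips, 22 mm in the valleys between. A lobe lies along this point's +x axis, the others 120 degrees to each side
- stop_lobe (a point): centre of the lobe on the +x side of the mushroom, 22 mm from its axis, half-way up the lobe's upright flank. Each lobe is a 9.5 mm radius round; its upright flank reaches 6.5 mm above and below this point (10 to 23 mm below the top centre). The mushroom's underside is 14.5 mm above the lid when out, 9 mm when latched
- stem (a joint): how far the mushroom is pushed in (m): 0 = out, 0.0055 = latched (it stays there by itself), 0.007 = hard stop. It must be pushed nearly to the stop to latch, which takes about 9 N; a spring returns it when it is not latched
- mushroom (a joint): twist of the mushroom (rad), positive clockwise seen from above, 0 = rest, 0.85 = stop. When latched, turning it past about 0.5 rad frees the latch and the mushroom springs out; it takes about 0.06 N m (2.5 N at a lobe). A spring turns it back to 0 when let go. It does not turn anticlockwise from rest
- startbox: the other grey control box, bolted down, 75 x 120 mm and 60 mm high, with two small round push buttons 24 mm wide in 40 mm steel rings, 27 mm to each side of its centre along its y axis, tops about 81 mm above the bench. Origin: centre of its underside. Not to be operated
- run_button (a joint): white run button on the other box (m), 0 = out, 0.005 = pressed; leave alone
- halt_button (a joint): red halt button on the other box (m), 0 = out, 0.005 = pressed; leave alone
- lamp: loose antique lamp base, green glass with brass collar, 100 mm across, 142 mm high; origin at the centre of its foot. Leave alone
- tape: loose roll of brown packing tape lying flat, 96 mm across, 48 mm high; origin at the centre of its underside. Leave alone
- carton: loose small cardboard carton, 100 x 130 x 70 mm high; origin at the centre of its underside. Leave alone
- screwdriver: loose screwdriver lying on the bench, 200 mm long; leave alone

How it is judged:
By the outcome, as a careful person would: the job done as asked, in the order asked, and still so for the second after the job is handed in, with the robot touching nothing.
It also fails if it takes over 48 s, if anything falls off the work surface, if the arm or the gripper's body presses on something with over 40 N, if the wrist force passes 120 N, or if a joint passes its speed limit or range.

ROBOT

A 6-joint arm with a two-finger parallel gripper is mounted at the origin on the work surface. World frame = base frame: x ahead of the robot, y to its left, z up, the work surface at z = 0. Lengths are in m, angles in rad, forces in N, time in s.
With the tool pointing down it reaches from about 0.35 to 0.775 m from the base axis. Payload 5.5 kg.
Tool frame: the origin (TCP) lies between the finger pads; the fingertips stand 19 mm ahead of it and the grasp point (between the pads) is the TCP; z points along the fingers, y is the direction in which the jaws open and shut (so a half turn about z gives the same grasp; the last joint's range is limited). The gripper opens to 85 mm and grips with 20 to 120 N. Pads are 22 mm wide; open, the fingers measure 114 mm over their backs; the gripper's body (76 mm by 85 mm) begins 54 mm behind the grasp point. The pads swing forward as they close: fully open they stand 13 mm farther back than shut.
Start: joints at [0.969, 0.313, 0.046, 1.304, 0, 1.431], TCP at [0.256, 0.515, 0.22] pointing down, gripper open.
Joint ranges: [-2.76, 2.76], [-0.86, 1.69], [-1.03, 1.26], [-2.2, 2.34], [-1.47, 1.5], [-3.14, 3.14]. Speed limits (rad/s): [2.57, 2.57, 3.14, 3.14, 3.14, 3.14].

INTERFACE

Orientations are given as a unit quaternion [w, x, y, z].
In Python, from workcell import get_state, cams, workorder gives the robot as it stands.
- The arm moves only by the tool play_rows, never from a script. Its argument "series" is text: rows parted by semicolons, each of 7 numbers parted by spaces: the opening in per cent of the stroke, from 0 (shut) to 100 (fully open), then the shift along the tool's x, y, z in cm, then the turn, a rotation vector about the tool's x, y, z in degrees. A call has 1 to 12 rows; each row shifts and turns the commanded pose from where the row before left it, along the tool's axes as they then stand; what a row does not reach is not made up. A row lasts 1/8 s, in which the tool goes at most 62.5 mm and 10.7 degrees, less where a joint would pass 70% of its speed; a pose out of reach is approached as far as the arm can. A call with a gripper value outside its range is refused whole. The fingers move at their own pace and stop on an object; "newtons" is the grip in N (left out, the last holds). Time passes only in rows, so rows that do not move let the fingers close. It gives the time, the measured TCP pose, the force and the opening at its end, in the units of the state.
- get_state(): the state, without advancing time (a new reading comes with each control period).
- cams.read_camera(name): name is "side" or "top"; returns the picture (420x560x3 uint8, red, green, blue); there is no depth.
- cams.get_calibration(name): a dict with "fx", "fy", "cx", "cy" (pixels), "rvec" (rotation vector, rad) and "tvec" (3), from world to camera coordinates, as OpenCV has them. Camera axes: x right, y down, z forward; pixel columns grow to the right and rows downward; lengths in m; the calibration is good to about 2 mm. A picture is of the moment at which its call begins. get_calibration takes no time and is no camera call.
- workorder.hand_in(): hands the job in, once; it reports no verdict.
The state is a dict: "clock": time; "joint_pos": joint angles; "qvel": joint speeds; "tau": joint torques, N m; "tcp_pos": TCP position; "orientation": TCP orientation; "wrist_force": force on the tool from outside, world axes, zero at the start; "ft_torque": the same for the moment, N m; "finger_gap": finger opening in m.
Only numpy, scipy, OpenCV 4.12 (cv2) and the standard library are available. Lean on these libraries where they do the work, as an engineer would, in place of code of your own. Each camera call takes 0.05 s, during which the arm holds its last target.

## Working session

There is one attempt and no reset: what is moved stays moved. The work goes in short steps, Python scripts to look and compute and a tool call to move; the robot and the scene stay as the last step left them, time stands still between calls to the robot, and variables do not carry over. Pictures are saved under pics/ and viewed, and the job is handed in when it is done.

Besides the shell and the picture viewer there is one more tool, called after "Request:" as name(argument=value, ...), one argument or row to a line, values as JSON. play_rows: Moves the arm, as the interface text tells. Its arguments: {"type":"object","properties":{"series":{"type":"string"},"newtons":{"type":"number"}},"required":["series"]}

```bash
ls; mkdir -p pics; python3 - <<'E'
from workcell import get_state, cams
import cv2
print(get_state())
for n in("top","side"):
    im=cams.read_camera(n); cv2.imwrite(f"pics/{n}0.png",im[:,:,::-1]); print(n,cams.get_calibration(n))
E
```

```text
pics
{'clock': 0.0, 'joint_pos': array([ 9.69408021e-01,  3.13994359e-01,  4.49697348e-02,  1.30360937e+00,
       -6.33590082e-06,  1.43121587e+00]), 'qvel': array([ 2.22627894e-03, -5.42371613e-04,  9.56058469e-04,  8.19320282e-04,
       -2.98234620e-04,  3.33346826e-06]), 'tau': array([ 2.77264953e-04, -4.80625892e+01,  2.98534155e+01,  1.94489595e-02,
       -2.23346615e-04, -9.47483159e-06]), 'tcp_pos': array([0.25589223, 0.51431689, 0.21860856]), 'orientation': array([-3.29726205e-04,  2.28857453e-01,  9.73459512e-01, -8.57639400e-04]), 'wrist_force': array([-0.27198697,  0.11516924, -0.2781629 ]), 'ft_torque': array([-0.0065367 ,  0.00320176, -0.05454542]), 'finger_gap': 0.08568269101192452}
top {'fx': 421.3193413205805, 'fy': 421.3193413205805, 'cx': 277.7274142284281, 'cy': 213.7036350622304, 'rvec': array([ 2.13873024, -2.16804489,  0.07617951]), 'tvec': array([0.0295476 , 0.6139836 , 1.22516861])}
side {'fx': 487.3394487820226, 'fy': 487.3394487820226, 'cx': 275.29921293157327, 'cy': 199.45461890540062, 'rvec': array([ 2.21317366, -0.51668511,  0.21617565]), 'tvec': array([-0.53601467,  0.23539614,  1.3138539 ])}
```

View pics/top0.png

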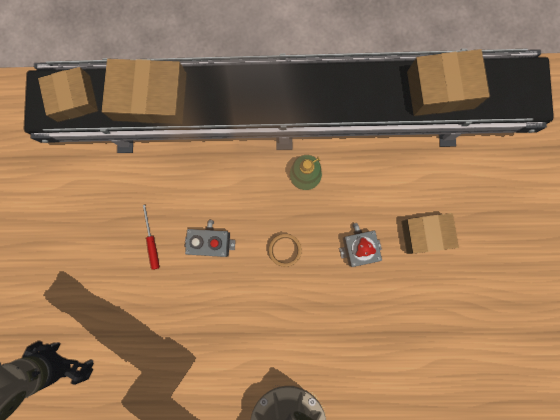

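View pics/side0.png

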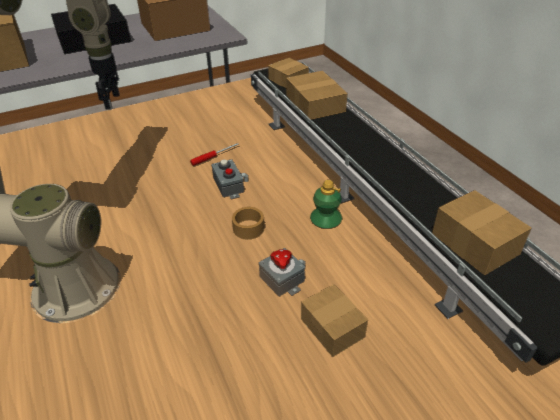

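Top: the stop mushroom is near px (364,247), the start box near (207,242), the tape (284,249), the lamp (307,172) and the carton (430,233). Side: the mushroom is near (282,258).

```bash
cat > h.py <<'E'
import numpy as np, cv2
from workcell import get_state, cams
def ray(n,uv):
    c=cams.get_calibration(n);R=cv2.Rodrigues(c['rvec'])[0];t=c['tvec']
    K=np.array([[c['fx'],0,c['cx']],[0,c['fy'],c['cy']],[0,0,1]])
    uv=np.atleast_2d(np.array(uv,float)); h=np.c_[uv,np.ones(len(uv))]
    return -R.T@t,(np.linalg.inv(K)@h.T).T@R
def onz(n,uv,z):
    o,d=ray(n,uv); return o+d*((z-o[2])/d[:,2])[:,None]
def proj(n,P):
    c=cams.get_calibration(n);K=np.array([[c['fx'],0,c['cx']],[0,c['fy'],c['cy']],[0,0,1]])
    return cv2.projectPoints(np.atleast_2d(np.array(P,float)),c['rvec'],c['tvec'],K,None)[0][:,0]
def redmask(im):
    h=cv2.cvtColor(im,cv2.COLOR_RGB2HSV)
    return (((h[...,0]<6)|(h[...,0]>172))&(h[...,1]>150)&(h[...,2]>70)).astype(np.uint8)
def tri(a,b):
    o1,d1=ray('top',a);o2,d2=ray('side',b);d1=d1[0];d2=d2[0]
    s=np.linalg.lstsq(np.c_[d1,-d2],o2-o1,rcond=None)[0]
    return (o1+s[0]*d1+o2+s[1]*d2)/2, np.linalg.norm(o1+s[0]*d1-o2-s[1]*d2)
def blob(im,x0,x1,y0,y1):
    m=redmask(im);k=np.zeros_like(m);k[y0:y1,x0:x1]=m[y0:y1,x0:x1];return k
E
python3 - <<'E'
from h import *
t=cv2.imread('pics/top0.png')[:,:,::-1].copy();s=cv2.imread('pics/side0.png')[:,:,::-1].copy()
for n,im,b in(('top',t,(335,395,215,280)),('side',s,(255,310,240,300))):
    m=blob(im,*b);ys,xs=np.nonzero(m);print(n,len(xs),xs.mean(),ys.mean(),xs.min(),xs.max(),ys.min(),ys.max())
    c=cv2.resize(im[b[2]:b[3],b[0]:b[1]],None,fx=7,fy=7,interpolation=cv2.INTER_CUBIC)
    mm=cv2.resize(m[b[2]:b[3],b[0]:b[1]]*255,None,fx=7,fy=7,interpolation=cv2.INTER_NEAREST)
    cs,_=cv2.findContours(mm,cv2.RETR_EXTERNAL,cv2.CHAIN_APPROX_NONE)
    if n=='top':
        # lobe orientation by 3rd Fourier component of area at z=.083
        P=onz('top',np.c_[xs,ys],.09);q=P[:,:2];c0=q.mean(0);print('c',c0)
        r=q-c0;a=np.arctan2(r[:,1],r[:,0]);rr=np.hypot(*r.T)
        print('lobe deg',np.degrees(np.angle((rr**3*np.exp(3j*a)).sum()))/3, rr.max())
    cv2.imwrite(f'pics/{n}crop.png',np.hstack([c,cv2.cvtColor(mm,cv2.COLOR_GRAY2BGR)])[:,:,::-1])
print(ray('top',[0,0])[0],ray('side',[0,0])[0])
E
```

```text
top 216 364.72685185185185 248.19907407407408 356 375 238 256
c [ 0.50743446 -0.22340573]
lobe deg 10.752490452370758 0.02947730448381669
side 255 280.96862745098036 257.74901960784314 271 290 250 268
[ 0.48522574 -0.01808078  1.28184091] [ 0.12668589 -1.01657484  1.00968383]
```

View pics/topcrop.png

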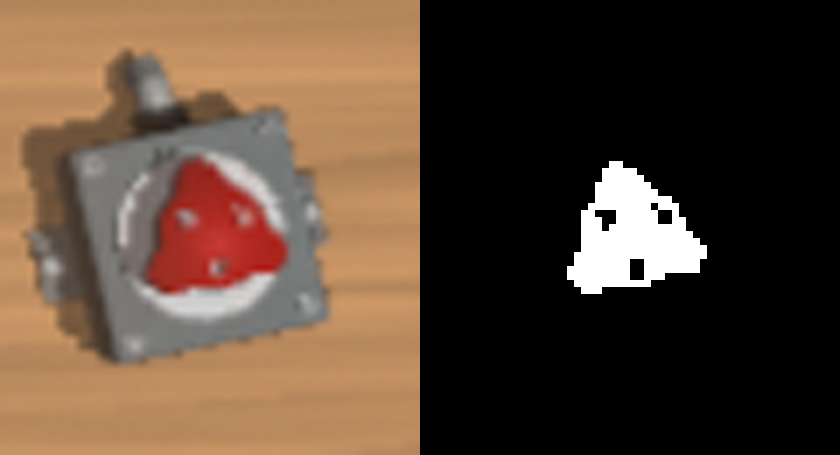

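View pics/sidecrop.png

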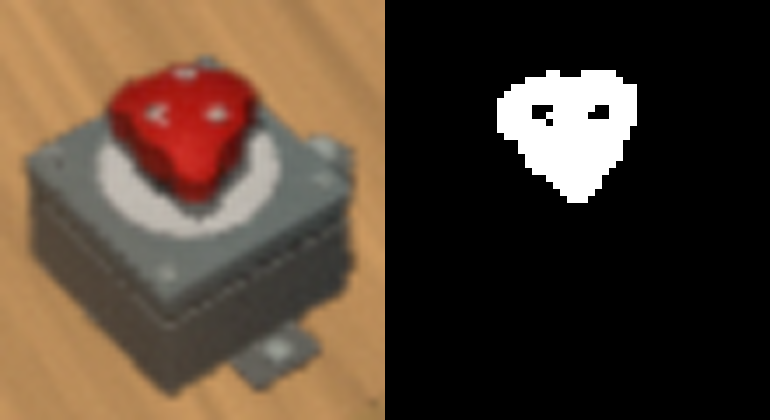

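```bash
python3 - <<'E'
from h import *
t=cv2.imread('pics/top0.png')[:,:,::-1].copy();s=cv2.imread('pics/side0.png')[:,:,::-1].copy()
# lid corners in top crop (x7), at z=.06
c=np.array([(72,155),(280,108),(328,318),(118,362)])/7-.5+[335,215]
L=onz('top',c,.06);print(L.round(4),L.mean(0))
for i in range(4):
    d=(L[(i+1)%4]-L[i])[:2];print(np.linalg.norm(d),np.degrees(np.arctan2(d[1],d[0]))%90)
cs=np.array([(28,160),(170,300),(350,185)])/7-.5+[255,240]
S=onz('side',cs,.06);print(S.round(4),(S[0]+S[2])/2)
# white ring centre (bright low-sat) side/top, dome rivets
def prj(P):
    print(proj('top',P),proj('side',P))
for cen in (L.mean(0)[:2],(S[0]+S[2])[:2]/2): 
    prj([[*cen,.099],[*cen,.0825]])
for n,im,b in(('top',t,(335,395,215,280)),('side',s,(255,310,240,300))):
    m=blob(im,*b);cc=max(cv2.findContours(m,0,1)[0],key=cv2.contourArea)
    print(n,cv2.minEnclosingCircle(cc)[0], cv2.minEnclosingCircle(onz(n,cc[:,0],.088)[:,:2].astype(np.float32)))
    h=cv2.convexHull(cc)[:,0];k=cv2.minEnclosingTriangle(h[:,None])[1][:,0];T=onz(n,k,.088);print('tri',T.mean(0),[np.degrees(np.arctan2(*(p-T.mean(0))[1::-1]))%120 for p in T])
E
```

```text
[[ 0.5419 -0.1725  0.06  ]
 [ 0.5601 -0.2583  0.06  ]
 [ 0.4739 -0.2748  0.06  ]
 [ 0.457  -0.1888  0.06  ]] [ 0.50826139 -0.22360151  0.06      ]
0.08773567279588391 11.971167498361567
0.08775243611033422 10.805772921635253
0.08757606617010401 11.118474651327276
0.0864460951858871 10.9003949844107
[[ 0.4545 -0.1922  0.06  ]
 [ 0.4722 -0.278   0.06  ]
 [ 0.5569 -0.2581  0.06  ]] [ 0.50568823 -0.22516969  0.06      ]
[[365.34485493 247.82757331]
 [364.3262284  247.9547292 ]] [[281.83334877 253.06346921]
 [281.90285949 257.49200308]]
[[365.94289459 248.74846163]
 [364.91574169 248.86293531]] [[281.20905711 253.78198183]
 [281.28386443 258.21127376]]
top (364.81817626953125, 248.18182373046875) ((0.5074267983436584, -0.22375917434692383), 0.029605789110064507)
tri [ 0.50757629 -0.22413899  0.088     ] [np.float64(15.484046043449199), np.float64(14.154422698702433), np.float64(16.353399536472622)]
side (280.9827575683594, 257.5862121582031) ((0.504593551158905, -0.2314191609621048), 0.03317238390445709)
tri [ 0.50195447 -0.22657664  0.088     ] [np.float64(12.880528243626085), np.float64(119.78858504972786), np.float64(12.119726722268481)]
```

Request:
play_rows(
  series="0 0 0 0 0 0 -9.4; 0 0 0 0 0 0 -9.4; 0 0 0 0 0 0 -9.4; 0 0 0 0 0 0 -9.4; 0 -0.75 -5.5 0 0 0 0; 0 -0.75 -5.5 0 0 0 0; 0 -0.75 -5.5 0 0 0 0; 0 -0.75 -5.5 0 0 0 0; 0 -0.75 -5.5 0 0 0 0; 0 -0.75 -5.5 0 0 0 0; 0 -0.75 -5.5 0 0 0 0; 0 0 0 0 0 0 0",
  newtons=20,
)

```text
clock: 1.6
tcp_pos: [0.3831, 0.144, 0.2193]
orientation: [-0.0, -0.093, 0.996, -0.0]
wrist_force: [0.6, 0.6, 0.5]
finger_gap: 0.0002
```

Request:
play_rows(
  series="0 -0.76 -5.5 0 0 0 0; 0 -0.76 -5.5 0 0 0 0; 0 -0.76 -5.5 0 0 0 0; 0 -0.76 -5.5 0 0 0 0; 0 -0.76 -5.5 0 0 0 0; 0 -0.76 -5.5 0 0 0 0; 0 -0.76 -5.5 0 0 0 0; 0 0 0 3 0 0 0; 0 0 0 3 0 0 0; 0 0 0 2 0 0 0; 0 0 0 0 0 0 0",
)

```text
clock: 2.98
tcp_pos: [0.5077, -0.2184, 0.1374]
orientation: [-0.002, -0.098, 0.995, 0.002]
wrist_force: [-0.2, -0.1, 0.3]
finger_gap: 0.0
```

```bash
python3 - <<'E'
from h import *
st=get_state();print(st['tcp_pos'],st['orientation'],st['wrist_force'],st['joint_pos'])
p=st['tcp_pos']
for n in("top","side"):
    im=cams.read_camera(n);u=proj(n,[[*p[:2],p[2]-.019],[.507,-.2243,.099]]);print(n,u)
    x,y=u[1].astype(int);c=im[y-50:y+35,x-45:x+45]
    cv2.imwrite(f"pics/{n}1.png",cv2.resize(c,None,fx=6,fy=6,interpolation=cv2.INTER_CUBIC)[:,:,::-1])
E
```

```text
[ 0.50765305 -0.21840422  0.13743129] [-0.00177771 -0.09769291  0.9952138   0.00155809] [-0.16378833 -0.09873429  0.25457955] [-5.51745293e-01  3.11634981e-01 -1.60707153e-01  1.10317035e+00
  3.30971246e-04 -7.47444578e-01]
top [[364.67814055 247.92030173]
 [365.61257442 248.27926215]]
side [[280.63810233 246.53579925]
 [281.5154842  253.39783243]]
```

View pics/side1.png

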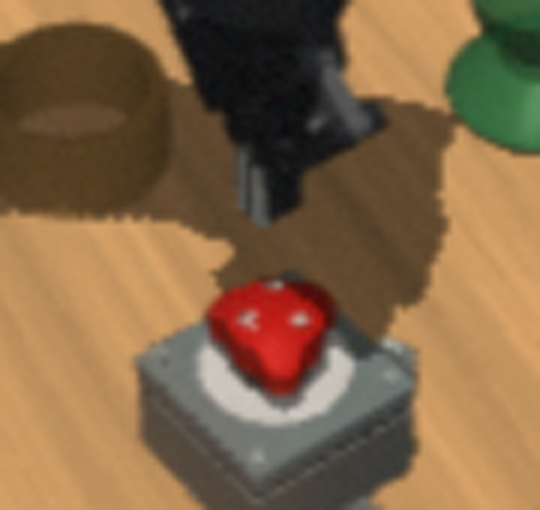

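View pics/top1.png

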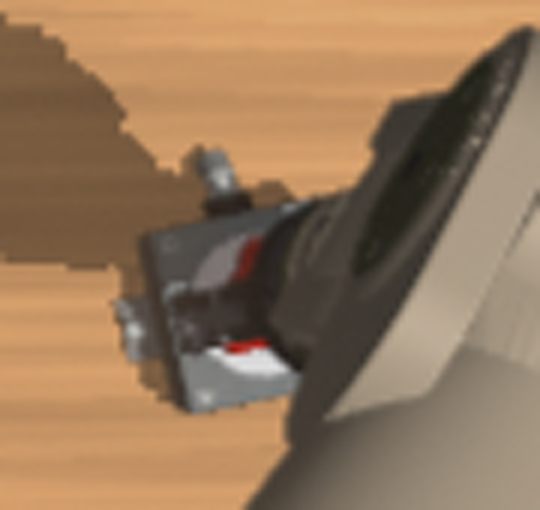

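```bash
python3 - <<'E'
from h import *
st=get_state();print(st['clock'],st['tcp_pos'],st['orientation'],st['wrist_force'],st['qvel'])
im=cams.read_camera('side')
cv2.imwrite("pics/side2.png",cv2.resize(im[150:310,220:360],None,fx=4,fy=4,interpolation=cv2.INTER_CUBIC)[:,:,::-1])
p=st['tcp_pos']
for z in(0,.019,-.054): print((proj('side',[*p[:2],p[2]-z])-[220,150])*4)
E
```

```text
3.075 [ 0.50908506 -0.21957954  0.13980389] [-1.33872874e-05 -9.75811563e-02  9.95227560e-01  1.45582355e-04] [-0.08215139 -0.59878346  0.14864519] [-0.00419894 -0.01366795  0.01818026 -0.0006122  -0.00146977 -0.0012044 ]
[[244.97561403 362.73857734]]
[[245.32419935 383.96777379]]
[[243.94644725 300.06128627]]
```

View pics/side2.png

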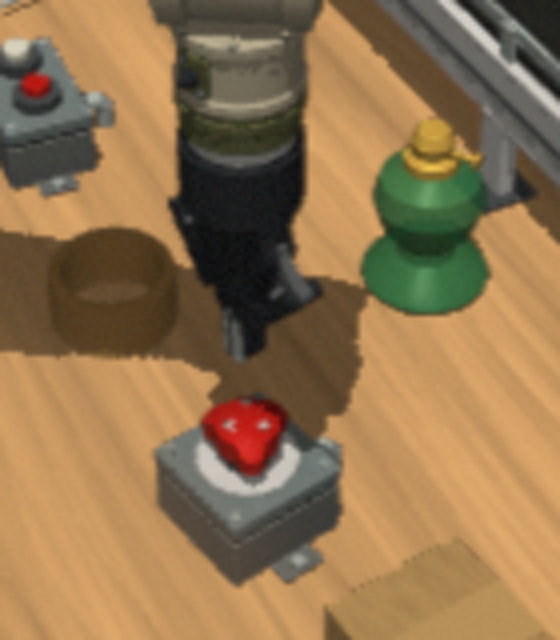

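Request:
play_rows(
  series="0 0.3 -0.4 0 0 0 0; 0 0 0 1.0 0 0 0; 0 0 0 0.5 0 0 0; 0 0 0 0 0 0 0; 0 0 0 0 0 0 0",
)

```text
clock: 3.75
tcp_pos: [0.5065, -0.2247, 0.1245]
orientation: [-0.0, -0.097, 0.995, 0.0]
wrist_force: [0.4, 0.2, 0.8]
finger_gap: -0.0002
```

Request:
play_rows(
  series="0 0 0 0.2 0 0 0; 0 0 0 0.2 0 0 0; 0 0 0 0 0 0 0; 0 0 0 0 0 0 0",
)

```text
clock: 4.25
tcp_pos: [0.5065, -0.2247, 0.1205]
orientation: [0.0, -0.097, 0.995, 0.0]
wrist_force: [-0.6, -0.0, -0.2]
finger_gap: -0.0003
```

Request:
play_rows(
  series="0 0 0 0.2 0 0 0; 0 0 0 0.2 0 0 0; 0 0 0 0 0 0 0; 0 0 0 0 0 0 0",
)

```text
clock: 4.75
tcp_pos: [0.5065, -0.2248, 0.1165]
orientation: [0.0, -0.097, 0.995, 0.0]
wrist_force: [0.7, -0.4, 0.6]
finger_gap: 0.0001
```

Request:
play_rows(
  series="0 0 0 0.2 0 0 0; 0 0 0 0 0 0 0; 0 0 0 0 0 0 0",
)

```text
clock: 5.12
tcp_pos: [0.5065, -0.2247, 0.1145]
orientation: [-0.0, -0.097, 0.995, 0.0]
wrist_force: [0.1, 0.0, 0.2]
finger_gap: 0.0001
```

```bash
python3 - <<'E'
from h import *
im=cams.read_camera('side')
cv2.imwrite("pics/side3.png",cv2.resize(im[200:300,230:340],None,fx=6,fy=6,interpolation=cv2.INTER_CUBIC)[:,:,::-1])
st=get_state();p=st['tcp_pos'];print(p,st['wrist_force'])
for z in(0,.019): print((proj('side',[*p[:2],p[2]-z])-[230,200])*6)
E
```

```text
[ 0.50656806 -0.22477568  0.11449323] [-0.28056718  0.016866   -0.78872371]
[[308.26613507 296.06831986]]
[[308.77641388 327.11519552]]
```

View pics/side3.png

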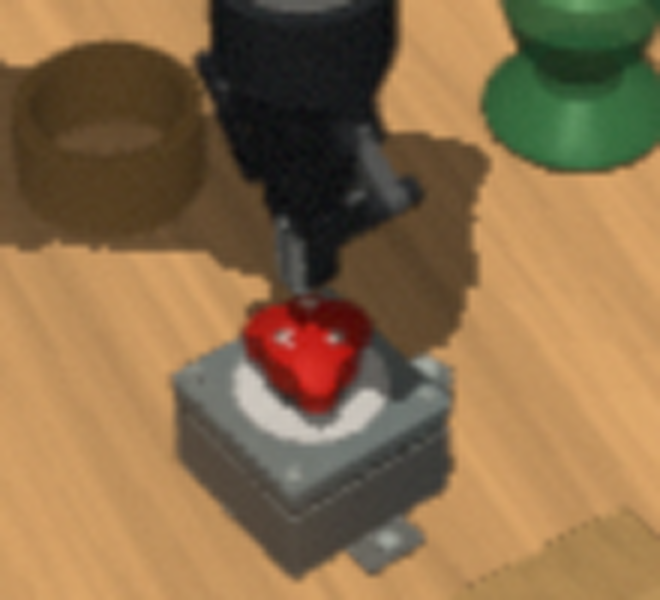

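The side view shows the closed tips at crop (305,290), still above the dome at (308,318). The fingertips reach less far than I assumed, so I'll go on down by feel.

Request:
play_rows(
  series="0 0 0 0.2 0 0 0; 0 0 0 0.2 0 0 0; 0 0 0 0 0 0 0; 0 0 0 0 0 0 0",
)

```text
clock: 5.68
tcp_pos: [0.5065, -0.2247, 0.1104]
orientation: [-0.0, -0.097, 0.995, 0.0]
wrist_force: [-0.1, 0.1, -0.5]
finger_gap: 0.0003
```

Request:
play_rows(
  series="0 0 0 0.2 0 0 0; 0 0 0 0 0 0 0; 0 0 0 0 0 0 0",
)

```text
clock: 6.05
tcp_pos: [0.5065, -0.2248, 0.1085]
orientation: [-0.0, -0.097, 0.995, 0.0]
wrist_force: [-0.4, 0.2, 0.9]
finger_gap: -0.0001
```

Request:
play_rows(
  series="0 0 0 0.2 0 0 0; 0 0 0 0 0 0 0; 0 0 0 0 0 0 0",
)

```text
clock: 6.42
tcp_pos: [0.5065, -0.2247, 0.1064]
orientation: [-0.0, -0.097, 0.995, 0.0]
wrist_force: [-0.4, -0.3, -0.5]
finger_gap: -0.0002
```

Request:
play_rows(
  series="0 0 0 0.2 0 0 0; 0 0 0 0 0 0 0; 0 0 0 0 0 0 0",
)

```text
clock: 6.8
tcp_pos: [0.5065, -0.2248, 0.1045]
orientation: [-0.0, -0.097, 0.995, 0.0]
wrist_force: [0.3, -0.3, 0.8]
finger_gap: -0.0004
```

Request:
play_rows(
  series="0 0 0 0.2 0 0 0; 0 0 0 0 0 0 0; 0 0 0 0 0 0 0",
)

```text
clock: 7.18
tcp_pos: [0.5065, -0.2248, 0.1024]
orientation: [0.0, -0.097, 0.995, 0.0]
wrist_force: [-0.8, 0.3, 0.9]
finger_gap: -0.0
```

Request:
play_rows(
  series="0 0 0 0.2 0 0 0; 0 0 0 0 0 0 0; 0 0 0 0 0 0 0",
)

```text
clock: 7.55
tcp_pos: [0.5065, -0.2247, 0.1004]
orientation: [-0.0, -0.097, 0.995, 0.0]
wrist_force: [0.2, -0.1, 0.2]
finger_gap: -0.0002
```

```bash
python3 - <<'E'
from h import *
im=cams.read_camera('side')
cv2.imwrite("pics/side4.png",cv2.resize(im[200:300,230:340],None,fx=6,fy=6,interpolation=cv2.INTER_CUBIC)[:,:,::-1])
st=get_state();p=st['tcp_pos'];print(p,st['wrist_force'])
for z in(0,.019): print((proj('side',[*p[:2],p[2]-z])-[230,200])*6)
E
```

```text
[ 0.50657834 -0.22477489  0.10049559] [-0.95182407 -0.00651852 -0.17280728]
[[308.66365368 318.99025333]]
[[309.16653238 349.59897782]]
```

View pics/side4.png

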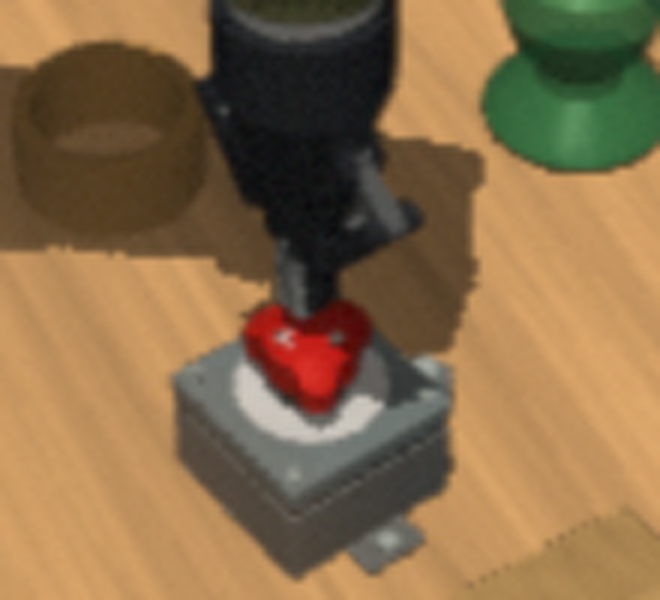

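Request:
play_rows(
  series="0 0 0 0.2 0 0 0; 0 0 0 0 0 0 0; 0 0 0 0 0 0 0",
)

```text
clock: 7.98
tcp_pos: [0.5065, -0.2248, 0.0984]
orientation: [0.0, -0.097, 0.995, 0.0]
wrist_force: [0.2, -0.3, 1.0]
finger_gap: 0.0005
```

Request:
play_rows(
  series="0 0 0 0.2 0 0 0; 0 0 0 0 0 0 0; 0 0 0 0 0 0 0",
)

```text
clock: 8.35
tcp_pos: [0.5065, -0.2247, 0.0964]
orientation: [-0.0, -0.097, 0.995, 0.0]
wrist_force: [-0.4, -0.3, 0.4]
finger_gap: 0.0001
```

Request:
play_rows(
  series="0 0 0 0.1 0 0 0; 0 0 0 0 0 0 0; 0 0 0 0 0 0 0",
)

```text
clock: 8.72
tcp_pos: [0.5066, -0.2248, 0.0955]
orientation: [0.0, -0.097, 0.995, 0.0]
wrist_force: [-0.3, -0.3, -0.4]
finger_gap: 0.0003
```

Request:
play_rows(
  series="0 0 0 0.1 0 0 0; 0 0 0 0 0 0 0; 0 0 0 0 0 0 0",
)

```text
clock: 9.1
tcp_pos: [0.5066, -0.2248, 0.0945]
orientation: [0.0, -0.097, 0.995, 0.0]
wrist_force: [-0.8, -0.4, -0.2]
finger_gap: 0.0001
```

```bash
python3 - <<'E'
from h import *
a=[]
for n in("side","top"):
    im=cams.read_camera(n);x,y=(230,200) if n=="side" else (315,200)
    a.append(cv2.resize(im[y:y+100,x:x+95],None,fx=4.2,fy=4.2,interpolation=cv2.INTER_CUBIC))
cv2.imwrite("pics/both5.png",np.hstack(a)[:,:,::-1])
st=get_state();p=st['tcp_pos'];print(p,st['wrist_force'])
for z in(0,.019): print((proj('side',[*p[:2],p[2]-z])-[230,200])*4.2)
E
```

```text
[ 0.50655711 -0.22477411  0.09447187] [0.23434489 0.13445486 0.57248123]
[[216.14541516 230.14120929]]
[[216.49559655 251.43733228]]
```

View pics/both5.png

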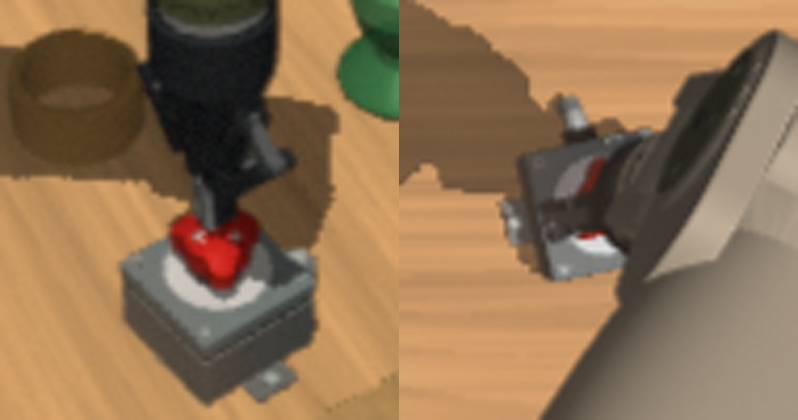

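Request:
play_rows(
  series="0 0 0 0.1 0 0 0; 0 0 0 0 0 0 0; 0 0 0 0 0 0 0",
)

```text
clock: 9.57
tcp_pos: [0.5066, -0.2248, 0.0935]
orientation: [0.0, -0.097, 0.995, 0.0]
wrist_force: [-0.2, 0.6, -0.5]
finger_gap: -0.0007
```

Request:
play_rows(
  series="0 0 0 0.1 0 0 0; 0 0 0 0 0 0 0; 0 0 0 0 0 0 0",
)

```text
clock: 9.95
tcp_pos: [0.5066, -0.2248, 0.0925]
orientation: [0.0, -0.097, 0.995, 0.0]
wrist_force: [-0.5, -0.1, 1.2]
finger_gap: -0.0002
```

Request:
play_rows(
  series="0 0 0 0.1 0 0 0; 0 0 0 0 0 0 0; 0 0 0 0 0 0 0",
)

```text
clock: 10.32
tcp_pos: [0.5066, -0.2248, 0.0915]
orientation: [0.0, -0.097, 0.995, 0.0]
wrist_force: [-0.2, 0.1, 0.0]
finger_gap: -0.0003
```

Request:
play_rows(
  series="0 0 0 0.1 0 0 0; 0 0 0 0 0 0 0",
)

```text
clock: 10.58
tcp_pos: [0.5065, -0.2247, 0.0904]
orientation: [-0.0, -0.097, 0.995, 0.0]
wrist_force: [0.9, 0.4, 0.6]
finger_gap: 0.0001
```

Request:
play_rows(
  series="0 0 0 0.1 0 0 0; 0 0 0 0 0 0 0",
)

```text
clock: 10.82
tcp_pos: [0.5065, -0.2247, 0.0894]
orientation: [-0.0, -0.097, 0.995, 0.0]
wrist_force: [-0.0, 0.7, -0.1]
finger_gap: 0.0001
```

Request:
play_rows(
  series="0 0 0 0.1 0 0 0; 0 0 0 0 0 0 0",
)

```text
clock: 11.08
tcp_pos: [0.5065, -0.2247, 0.0884]
orientation: [-0.0, -0.097, 0.995, 0.0]
wrist_force: [0.1, 0.6, 0.5]
finger_gap: 0.0001
```

Request:
play_rows(
  series="0 0 0 0.1 0 0 0; 0 0 0 0 0 0 0",
)

```text
clock: 11.32
tcp_pos: [0.5065, -0.2247, 0.0874]
orientation: [-0.0, -0.097, 0.995, 0.0]
wrist_force: [-0.3, 0.1, 0.8]
finger_gap: -0.0004
```

```bash
python3 - <<'E'
from h import *
im=cams.read_camera('side')
cv2.imwrite("pics/side6.png",cv2.resize(im[210:290,240:330],None,fx=8,fy=7.5,interpolation=cv2.INTER_CUBIC)[:,:,::-1])
st=get_state();p=st['tcp_pos'];print(p,st['wrist_force'])
E
```

```text
[ 0.50653243 -0.22474215  0.08743266] [ 0.4055926  -1.01468092 -0.12744331]
```

View pics/side6.png

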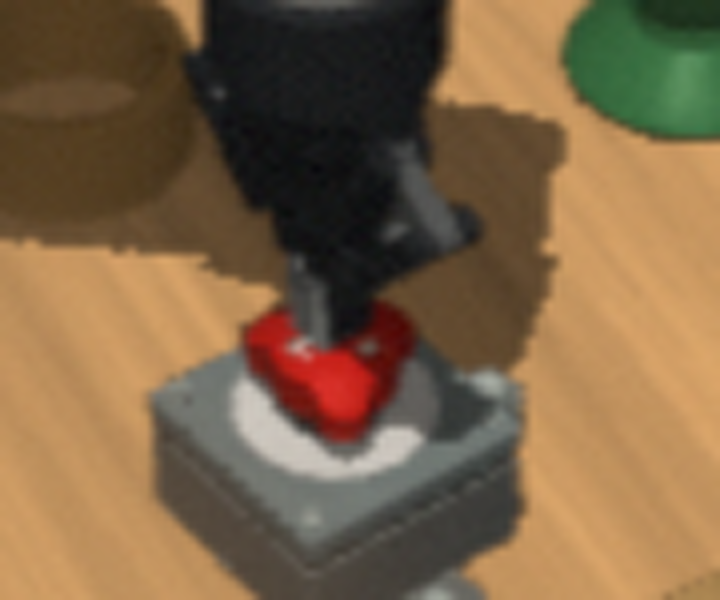

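Request:
play_rows(
  series="0 0 0 0.15 0 0 0; 0 0 0 0 0 0 0",
)

```text
clock: 11.62
tcp_pos: [0.5067, -0.2248, 0.0864]
orientation: [0.0, -0.097, 0.995, -0.0]
wrist_force: [-1.1, 0.2, 5.1]
finger_gap: -0.0001
```

Request:
play_rows(
  series="0 0 0 0.15 0 0 0; 0 0 0 0 0 0 0",
)

```text
clock: 11.88
tcp_pos: [0.5067, -0.2249, 0.0853]
orientation: [0.0, -0.097, 0.995, -0.0]
wrist_force: [-1.4, 1.4, 7.2]
finger_gap: 0.0
```

Request:
play_rows(
  series="0 0 0 0.15 0 0 0; 0 0 0 0 0 0 0",
)

```text
clock: 12.12
tcp_pos: [0.5067, -0.2249, 0.0839]
orientation: [0.0, -0.097, 0.995, -0.0]
wrist_force: [-2.4, 0.6, 8.7]
finger_gap: 0.0001
```

Request:
play_rows(
  series="0 0 0 0.15 0 0 0; 0 0 0 0 0 0 0",
)

```text
clock: 12.38
tcp_pos: [0.5067, -0.2248, 0.0818]
orientation: [0.0, -0.097, 0.995, -0.0]
wrist_force: [-0.4, -0.4, 2.8]
finger_gap: 0.0002
```

```bash
python3 - <<'E'
from h import *
im=cams.read_camera('side')
cv2.imwrite("pics/side7.png",cv2.resize(im[210:290,240:330],None,fx=8,fy=7.5,interpolation=cv2.INTER_CUBIC)[:,:,::-1])
st=get_state();p=st['tcp_pos'];print(p,st['wrist_force'],st['ft_torque'])
E
```

```text
[ 0.5067031  -0.22482553  0.08171666] [-0.58181505  0.7012371   3.76273744] [0.07940288 0.10881081 0.05680778]
```

View pics/side7.png

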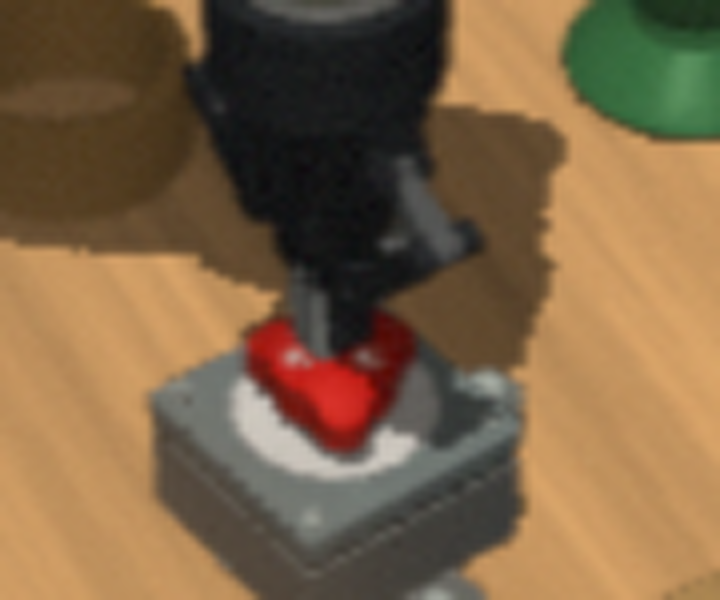

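Request:
play_rows(
  series="0 0 0 0.1 0 0 0; 0 0 0 0 0 0 0",
)

```text
clock: 12.68
tcp_pos: [0.5067, -0.2249, 0.0808]
orientation: [0.0, -0.097, 0.995, -0.0]
wrist_force: [-1.4, 1.0, 6.4]
finger_gap: -0.0001
```

Request:
play_rows(
  series="0 0 0 0.05 0 0 0; 0 0 0 0 0 0 0",
)

```text
clock: 12.92
tcp_pos: [0.5067, -0.2249, 0.0804]
orientation: [0.0, -0.097, 0.995, -0.0]
wrist_force: [-1.7, 0.5, 6.2]
finger_gap: 0.0001
```

Request:
play_rows(
  series="0 0 0 0.08 0 0 0; 0 0 0 0 0 0 0",
)

```text
clock: 13.18
tcp_pos: [0.5067, -0.2249, 0.0798]
orientation: [0.0, -0.097, 0.995, -0.0]
wrist_force: [-2.5, 1.4, 7.7]
finger_gap: -0.0001
```

Request:
play_rows(
  series="0 0 0 -0.8 0 0 0; 0 0 0 -2.2 0 0 0; 0 0 0 -2 0 0 0; 0 0 0 0 0 0 0; 0 0 0 0 0 0 0",
)

```text
clock: 13.8
tcp_pos: [0.5061, -0.2245, 0.1283]
orientation: [-0.0, -0.097, 0.995, 0.0]
wrist_force: [1.0, -0.4, -0.3]
finger_gap: 0.0
```

```bash
python3 - <<'E'
from h import *
im=cams.read_camera('side')
o=cv2.imread('pics/side0.png')[:,:,::-1]
f=lambda im:cv2.resize(im[230:300,250:315],None,fx=6,fy=6,interpolation=cv2.INTER_CUBIC)
cv2.imwrite("pics/side8.png",np.hstack([f(o),f(im)])[:,:,::-1])
for k in(o,im):
    ys,xs=np.nonzero(blob(k,255,310,240,300));print(len(xs),xs.mean(),ys.mean(),ys.max())
st=get_state();p=st['tcp_pos'];print(p,st['wrist_force'],st['orientation'],st['clock'])
E
```

```text
255 280.96862745098036 257.74901960784314 268
251 280.996015936255 258.9521912350598 269
[ 0.50591343 -0.22436451  0.12799008] [ 0.40281944  0.50497455 -0.17022002] [-7.11092104e-04 -9.70733201e-02  9.95276801e-01  5.95211977e-04] 13.85
```

View pics/side8.png

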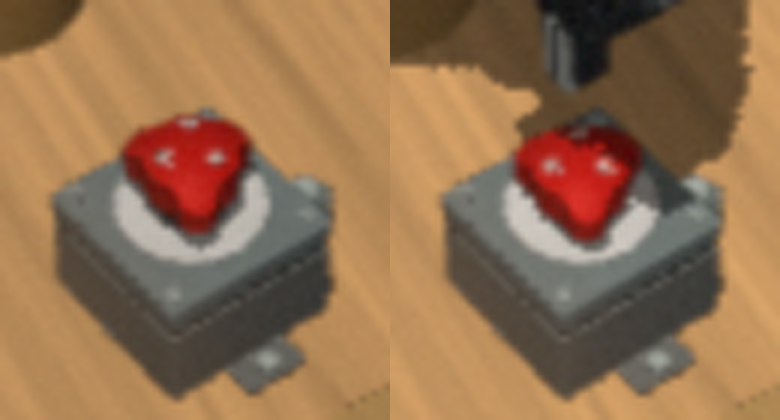

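Request:
play_rows(
  series="0 -1.5 1.0 0 0 0 0; 0 -2.0 1.4 0 0 0 0; 0 0 0 2 0 0 0; 0 0 0 2 0 0 0; 0 0 0 1.0 0 0 0; 0 0 0 0 0 0 0; 0 0 0 0 0 0 0",
)

```text
clock: 14.72
tcp_pos: [0.5368, -0.1945, 0.0798]
orientation: [0.0, -0.097, 0.995, -0.0]
wrist_force: [1.3, -1.5, 0.4]
finger_gap: 0.0002
```

```bash
cat > look.py <<'E'
from h import *
import sys
im=cams.read_camera('side');t=cams.read_camera('top')
f=lambda im,x,y:cv2.resize(im[y:y+70,x:x+65],None,fx=6,fy=6,interpolation=cv2.INTER_CUBIC)
cv2.imwrite(f"pics/{sys.argv[1]}.png",np.hstack([f(im,250,230),f(t,335,215)])[:,:,::-1])
st=get_state();p=st['tcp_pos'];w=st['wrist_force'];print(p,w,st['ft_torque'],st['orientation'],st['clock'])
c=np.array([.507,-.2243]);er=np.array([.981,.194]);et=np.array([-.194,.981]);print('er,et mm',1000*(p[:2]-c)@er,1000*(p[:2]-c)@et)
ys,xs=np.nonzero(blob(im,255,310,240,300));print(len(xs),xs.mean(),ys.mean(),ys.max())
E
python3 look.py b9
```

```text
[ 0.5368606  -0.19473149  0.0800323 ] [ 0.15867491  0.43436078 -0.35909045] [ 0.01624538  0.0180466  -0.00188804] [ 6.58864982e-04 -9.70169820e-02  9.95282439e-01 -3.70124567e-04] 14.825
er,et mm 35.02954513153165 23.213755787559062
253 281.07509881422925 258.82608695652175 269
```

View pics/b9.png

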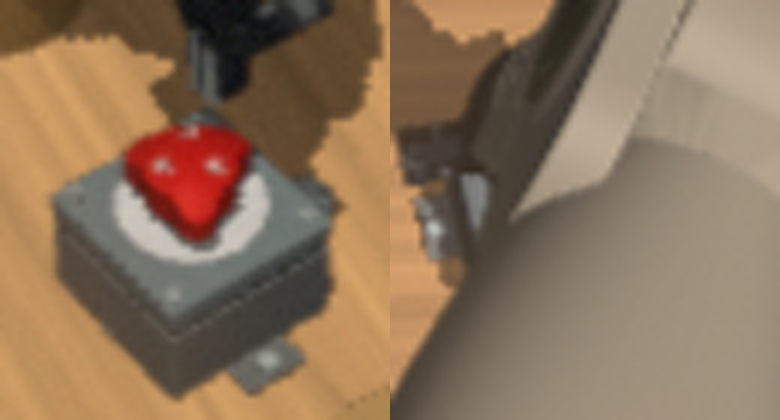

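Request:
play_rows(
  series="0 0 0 1.5 0 0 0; 0 0 0 0.4 0 0 0; 0 0 0 0 0 0 0; 0 0 0 0 0 0 0",
)

```text
clock: 15.32
tcp_pos: [0.5363, -0.1945, 0.0602]
orientation: [0.0, -0.097, 0.995, 0.0]
wrist_force: [0.5, 0.1, 0.8]
finger_gap: -0.0
```

```bash
python3 look.py b10; python3 -c "
from h import *
print((proj('side',[[.5368,-.1947,.092],[.5368,-.1947,.073],[.5368+.0196*.55-.011*.98*0,-.1947-.007,.073]])))"
```

```text
[ 0.53647702 -0.19457037  0.06044165] [-0.07461678  0.15078592  0.26141938] [-0.03013552  0.0080067  -0.02455515] [ 2.44795698e-04 -9.70590522e-02  9.95278589e-01 -1.00350224e-04] 15.425
er,et mm 34.68450888167064 23.44622209514907
256 281.09765625 258.703125 269
[[286.6685928  244.35871103]
 [286.70149005 249.40054444]
 [291.4807853  249.76973797]]
```

View pics/b10.png

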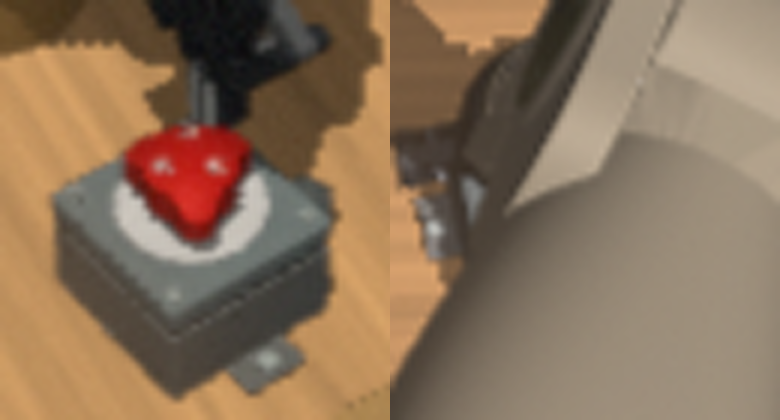

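Request:
play_rows(
  series="0 0 -0.4 0 0 0 0; 0 0 0 0 0 0 0; 0 0 0 0 0 0 0",
)

```text
clock: 15.8
tcp_pos: [0.5373, -0.1983, 0.0603]
orientation: [0.0, -0.097, 0.995, 0.0]
wrist_force: [0.6, 0.6, 0.1]
finger_gap: 0.0001
```

Request:
play_rows(
  series="0 0 -0.2 0 0 0 0; 0 0 0 0 0 0 0",
)

```text
clock: 16.05
tcp_pos: [0.5379, -0.2004, 0.0603]
orientation: [0.0, -0.097, 0.995, -0.0]
wrist_force: [1.6, 2.4, 0.4]
finger_gap: -0.0002
```

Request:
play_rows(
  series="0 0 -0.2 0 0 0 0; 0 0 0 0 0 0 0",
)

```text
clock: 16.3
tcp_pos: [0.5383, -0.2025, 0.0604]
orientation: [0.0, -0.097, 0.995, -0.0]
wrist_force: [2.7, 1.3, 0.8]
finger_gap: -0.0
```

Request:
play_rows(
  series="0 0 -0.2 0 0 0 0; 0 0 0 0 0 0 0",
)

```text
clock: 16.55
tcp_pos: [0.5387, -0.2045, 0.0604]
orientation: [0.0, -0.097, 0.995, -0.0]
wrist_force: [3.3, 1.9, 1.4]
finger_gap: -0.0
```

```bash
python3 look.py b11
```

```text
[ 0.53868813 -0.20443732  0.06038715] [3.80948824 1.56128322 1.7767434 ] [ 0.47287539 -0.77122361  0.05081579] [ 4.90557501e-04 -9.71039126e-02  9.95274114e-01 -1.63183619e-04] 16.65
er,et mm 34.93941134001427 13.337796438497984
263 281.70722433460077 258.67300380228136 269
```

View pics/b11.png

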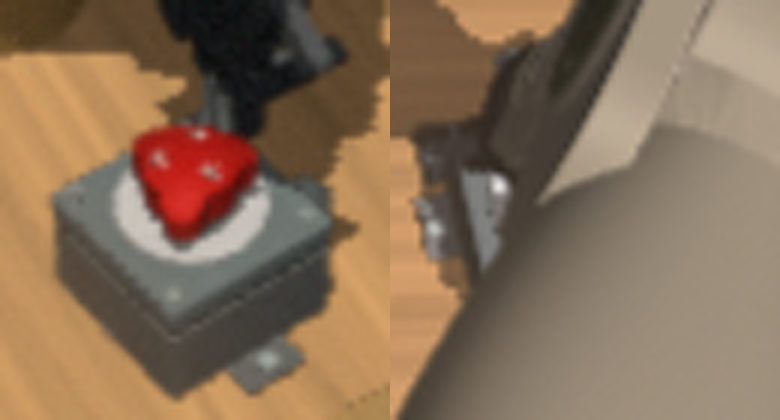

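Request:
play_rows(
  series="0 0 0.9 0 0 0 0; 0 0.4 0 0 0 0 0; 0 0 0 0 0 0 0; 0 0 0 0 0 0 0",
)

```text
clock: 17.15
tcp_pos: [0.5322, -0.1964, 0.0601]
orientation: [-0.0, -0.097, 0.995, -0.0]
wrist_force: [-0.7, 0.2, -0.4]
finger_gap: -0.0
```

Request:
play_rows(
  series="0 0 -0.4 0 0 0 0; 0 0 0 0 0 0 0; 0 0 0 0 0 0 0",
)

```text
clock: 17.52
tcp_pos: [0.5333, -0.2003, 0.0602]
orientation: [0.0, -0.097, 0.995, 0.0]
wrist_force: [-0.4, -0.2, -0.4]
finger_gap: 0.0
```

```bash
python3 look.py b12
```

```text
[ 0.53328694 -0.20016906  0.06016416] [-0.03942732 -1.09211922 -0.25865451] [ 0.10199822 -0.03479191  0.00241161] [-1.86473262e-05 -9.70656727e-02  9.95277979e-01  3.10896220e-06] 17.625
er,et mm 30.468890082479835 18.572789197930263
260 281.7 258.74615384615385 269
```

View pics/b12.png

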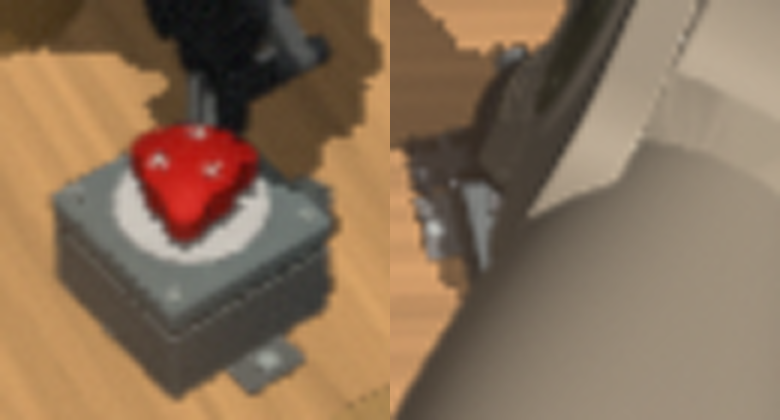

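Request:
play_rows(
  series="0 0 -0.3 0 0 0 0; 0 0 0 0 0 0 0",
)

```text
clock: 17.88
tcp_pos: [0.5345, -0.2024, 0.0603]
orientation: [0.001, -0.097, 0.995, 0.001]
wrist_force: [2.3, 5.0, 2.6]
finger_gap: -0.0002
```

Request:
play_rows(
  series="0 0 -0.3 0 0 0 0; 0 0 0 0 0 0 0",
)

```text
clock: 18.12
tcp_pos: [0.5366, -0.2057, 0.0612]
orientation: [0.002, -0.098, 0.995, 0.0]
wrist_force: [4.9, 4.2, 6.3]
finger_gap: 0.0
```

```bash
python3 look.py b13
```

```text
[ 0.53665027 -0.2059299   0.06112468] [ 5.72163224  3.72069321 -0.73205579] [ 0.70861974 -1.10828779  0.05845175] [ 2.17507845e-03 -9.75645307e-02  9.95226813e-01 -1.51773482e-04] 18.225
er,et mm 32.650712522332675 12.268913030533529
263 282.1444866920152 258.45247148288973 268
```

View pics/b13.png

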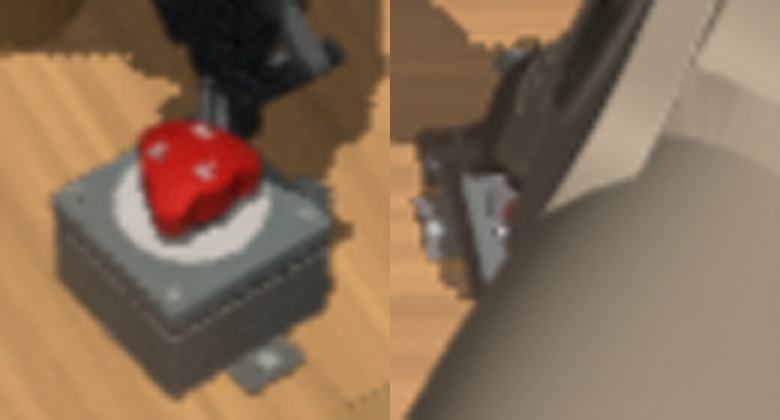

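Request:
play_rows(
  series="0 -0.07 -0.23 0 0 0 4; 0 -0.07 -0.23 0 0 0 4; 0 0 0 0 0 0 0; 0 0 0 0 0 0 0",
)

```text
clock: 18.73
tcp_pos: [0.539, -0.2105, 0.0611]
orientation: [0.002, -0.028, 1.0, -0.0]
wrist_force: [5.1, 3.2, 1.1]
finger_gap: -0.0002
```

```bash
python3 look.py b14
```

```text
[ 0.53897664 -0.21044286  0.06112507] [5.78683976 3.16463404 1.36017346] [ 0.67649803 -1.05512871 -0.01985641] [ 2.38140916e-03 -2.78768929e-02  9.99608518e-01 -1.39383881e-04] 18.825
er,et mm 34.05736688572628 7.390388132617937
260 282.18461538461537 257.9807692307692 267
```

View pics/b14.png

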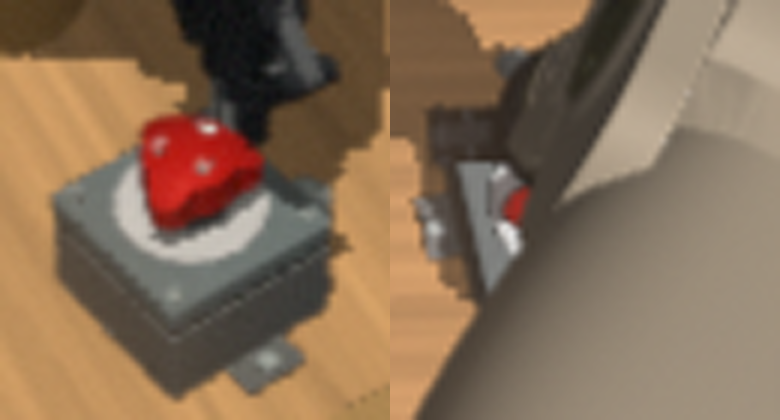

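Request:
play_rows(
  series="0 0 0.5 0 0 0 0; 0 0 0.6 0 0 0 0; 0 0 0.6 0 0 0 0; 0 -0.3 0.8 0 0 0 0; 0 0 0 0 0 0 0; 0 0 0 0 0 0 0",
)

```text
clock: 19.58
tcp_pos: [0.5382, -0.1853, 0.0601]
orientation: [-0.0, -0.027, 1.0, -0.0]
wrist_force: [-0.0, -0.0, 0.9]
finger_gap: 0.0003
```

```bash
python3 look.py b15
```

```text
[ 0.53815162 -0.1854249   0.06013685] [-0.11430857  0.61659173 -0.05962658] [ 0.00355942  0.01058422 -0.01369195] [-4.01526026e-05 -2.72989409e-02  9.99627313e-01 -4.33526163e-05] 19.675
er,et mm 38.10150990683553 32.09305642035503
259 281.19305019305017 257.6100386100386 268
```

View pics/b15.png

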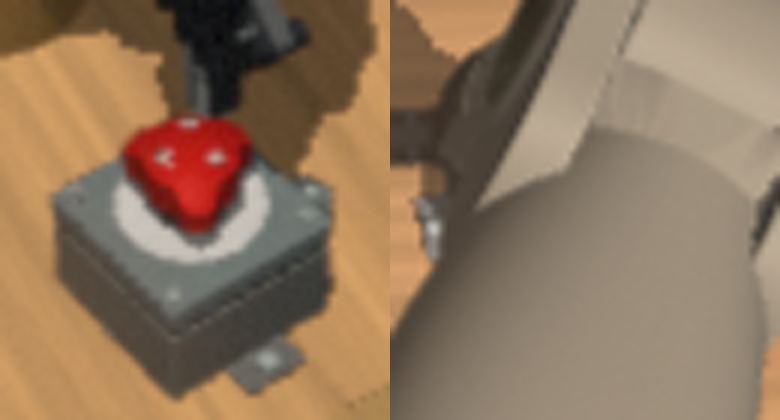

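The mushroom now looks as it did at the start: out, with the front lobe back at crop x≈200. I'll lift clear and check again.

Request:
play_rows(
  series="0 0 0 -3 0 0 0; 0 0 0 -5 0 0 0; 0 0 0 -5 0 0 0; 0 0 0 -2 0 0 0; 0 0 5 0 0 0 0; 0 0 5 0 0 0 0; 0 0 5 0 0 0 0; 0 0 5 0 0 0 0; 0 0 0 0 0 0 0; 0 0 0 0 0 0 0; 0 0 0 0 0 0 0",
)

```text
clock: 21.05
tcp_pos: [0.5274, 0.0133, 0.2101]
orientation: [0.0, -0.027, 1.0, -0.0]
wrist_force: [0.0, -0.4, 0.1]
finger_gap: 0.0001
```

```bash
python3 look.py b16; python3 - <<'E'
from h import *
cv2.imwrite('pics/t17.png',cams.read_camera('top')[:,:,::-1])
for f in('top0','t17'):
    im=cv2.imread(f'pics/{f}.png')[:,:,::-1].copy();ys,xs=np.nonzero(blob(im,335,395,215,280))
    q=onz('top',np.c_[xs,ys],.09)[:,:2];r=q-q.mean(0);a=np.arctan2(r[:,1],r[:,0]);rr=np.hypot(*r.T)
    print(f,len(xs),xs.mean(),ys.mean(),np.degrees(np.angle((rr**3*np.exp(3j*a)).sum()))/3)
st=get_state();print(st['tcp_pos'],st['qvel'])
E
```

```text
[0.5274082  0.01328607 0.21011846] [-0.66863852 -0.43697844  0.00127096] [-0.0287459  -0.0990926  -0.02035909] [ 4.00206195e-06 -2.64265207e-02  9.99650758e-01 -4.35029537e-05] 21.15
er,et mm 66.11214058472798 229.11274443358252
257 280.9805447470817 257.68482490272373 268
top0 216 364.72685185185185 248.19907407407408 10.752490452370758
t17 216 364.72685185185185 248.19907407407408 10.752490452370758
[0.52734194 0.01338954 0.21008232] [ 0.00429202 -0.00100965  0.00042107 -0.00073445 -0.00067758  0.00024279]
```

View pics/t17.png

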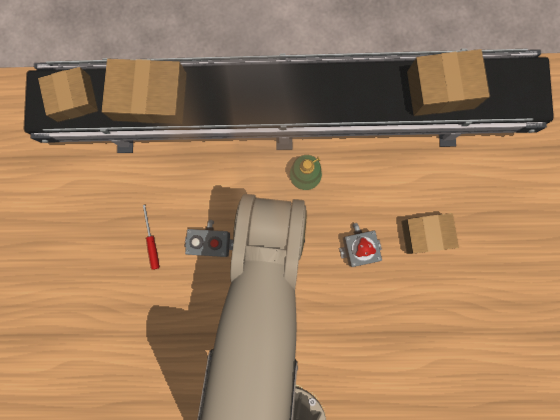

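View pics/b16.png

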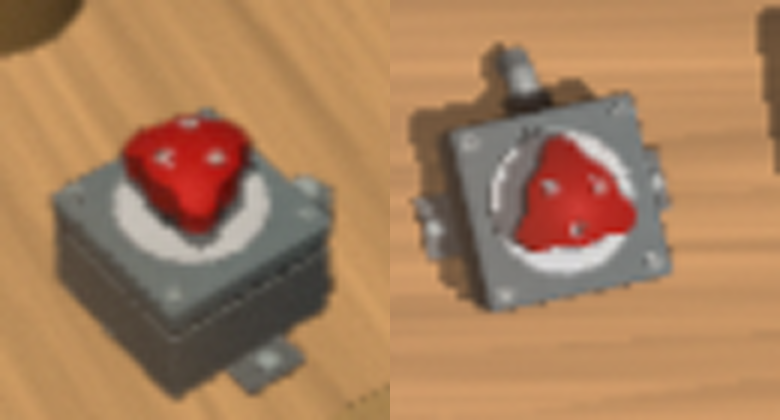

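The top view shows the mushroom mask pixel-identical to the start, at (364.7,248.2). The lamp, carton and screwdriver haven't moved, and the arm is clear of everything.

```bash
python3 -c "
from workcell import workorder
print(workorder.hand_in())"
```

```text
the job is handed in; nothing more can be done
None
```

The stop button test is done and handed in at about 21 s. I pressed the mushroom with shut fingertips until it latched. The force peaked at about 9 N and then dropped. I took the fingers off, then pushed one lobe clockwise until the mushroom sprang out, and backed away so it turned back.

**Last checks:**
- **Latched:** with the fingers off, the side view showed the mushroom about 1.2 px lower than at the start, and it stayed there.
- **Out and at rest:** after the twist, its outline in the top view was pixel-identical to the start. The side view agreed to 0.1 px.
- **Other objects:** the run and halt buttons, lamp, carton and screwdriver look unmoved in the top view. The tape was hidden under the arm there. The arm never went near it, and earlier side views showed it in place.

**What disagreed:**
- **Fingertip reach:** contact came about 30 mm lower in reported TCP height than the stated fingertip length implies. I worked from touch and the side pictures instead.
- **First twist push:** it slid on the lobe's outer flank, so I backed off, moved about 4 mm inward and pushed again. The side force stayed under about 10 N. In between, with no force measured, the mushroom had not turned back. It stayed partly turned until it was freed.

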